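Hook a trapped key out of a slotted welding fixture

ROBOT

A 6-joint arm with a two-finger parallel gripper is mounted at the origin on the work surface. World frame = base frame: x ahead of the robot, y to its left, z up, the work surface at z = 0. Lengths are in m, angles in rad, forces in N, time in s.
With the tool pointing down it reaches from about 0.4 to 0.825 m from the base axis. Payload 7 kg.
Tool frame: the origin (TCP) lies between the finger pads; the fingertips stand 11 mm ahead of it and the grasp point (between the pads) lies 8 mm behind it (arm.tips_ahead is the distance from the TCP to the fingertips, in m); z points along the fingers, x is the direction in which the jaws open and shut, and the axes are right-handed (so a half turn about z gives the same grasp; the last joint's range is limited). The gripper opens to 88 mm and grips with 3 to 60 N. Pads are 19 mm wide; open, the fingers measure 130 mm over their backs; the gripper's body (78 mm by 193 mm) begins 47 mm behind the grasp point.
Start: joints at [0.288, 0.359, 0.012, 0, -1.224, -0.288], TCP at [0.675, -0, 0.238] pointing down, gripper open.
Joint ranges: [-3.07, 3.07], [-1.43, 2.12], [-1.02, 1.25], [-3.03, 1.67], [-3.05, -0], [-3.03, 3.03]. Speed limits (rad/s): [2.39, 2.39, 3.01, 3.14, 3.14, 3.14].

INTERFACE

Orientations are given as [roll, pitch, yaw] about the fixed x, y, z axes, in that order (R = Rz(yaw) Ry(pitch) Rx(roll)).
In Python, from station import arm, optics, finder gives the robot as it stands. The module is installed in compiled form; this text tells all that it offers.
- The arm moves only by the tool apply_moves, never from a script. Its argument "increments" is one flat list of numbers, 6 for each row, row after row: the shift along the world's x, y, z in m, then the turn, a rotation vector about the world's x, y, z in rad. In form: [tx, ty, tz, rx, ry, rz, tx, ty, tz, rx, ry, rz, ...]. A call has 1 to 20 rows; each row shifts and turns the pose as measured when the row begins; what a row does not reach is not made up. A row lasts 1/12 s, in which the tool goes at most 41.7 mm and 7.16 degrees, less where a joint would pass 70% of its speed; a pose out of reach is approached as far as the arm can. A call with a gripper value outside its range is refused whole. "hand" is the closure, from 0 (fully open) to 1 (shut), set as the call begins (left out, the last holds). The fingers move at their own pace and stop on an object; "force" is the grip in N (left out, the last holds). Time passes only in rows, so rows that do not move let the fingers close. It gives the time, the measured TCP pose, the force and the opening at its end, in the units of the state.
- arm.get_state(): the state, without advancing time (a new reading comes with each control period).
- optics.grab_frame(name): name is "scene" or "side" or "wrist"; returns the picture (420x560x3 uint8, red, green, blue); there is no depth.
- optics.camera_model(name): a dict with "fx", "fy", "cx", "cy" (pixels), "world_to_cam" (4x4, takes a point from world to camera coordinates); the wrist camera has in their place "T_tool_cam" (4x4, takes a point from camera to tool coordinates, whose origin is the TCP and whose axes are the tool frame's). Camera axes: x right, y up, looking along -z (the intrinsics and any distortion apply to the point x, -y, -z); pixel columns grow to the right and rows downward; lengths in m; the calibration is good to about 2 mm. A picture is of the moment at which its call begins: read the wrist's pose just before it. camera_model takes no time and is no camera call.
- arm.job_done(): hands the job in, once; it reports no verdict.
Trained networks look in the newest picture that a camera, given by its name, has taken for a name from the list of things; names that differ only in an ending like _2 or _b are one class to them, and where a whole thing is asked for, a point or a joint stands for the part that bears it (a point fixed in the world has none). Each returns a list of dicts, best first, with "conf" (0 to 1); they miss things now and then, are a little off and sometimes report something else, mostly with a low value. They report only what shows in the picture. A call takes as long as a camera call. They do not tell look-alikes from the thing itself.
- finder.find_in(camera, name): "box" ([left, top, right, bottom] in pixels, round what is visible of it).
- finder.landmark_of(camera, name): "point" ([column, row] in pixels: a listed point, or the origin of a listed thing).
The state is a dict: "t": time; "q": joint angles; "qd": joint speeds; "joint_efforts": joint torques, N m; "eef_pos": TCP position; "ee_rot": TCP orientation; "force": force on the tool from outside, world axes, zero at the start; "moment": the same for the moment, N m; "width": finger opening in m.
Only numpy, scipy, OpenCV 4.12 (cv2) and the standard library are available. Lean on these libraries where they do the work, as an engineer would, in place of code of your own. Each camera call takes 0.05 s, during which the arm holds its last target. There are 200 camera calls.

TASK

A small steel key is trapped in the narrow slot of the fixture block: take the pick with the bent-down tip (not the straight scriber) from the tool rest, reach its tip into the slot behind the key, and drag the key out of the open end until it lies on the table wholly clear of the block, in front of the slot's mouth. Do not touch the key with the gripper or arm. Then lay the pick's handle back squarely across both bars of the rest.

Things in the scene. Friction and masses are not known exactly. Their poses are not given: they have to be found in the camera images.
- pick: Hooked pick, 130 g, lying on the rest. Ribbed light-metal handle 120 mm long (own x), 18 wide (y), 14 high (z up); origin at its centre. A 7 mm steel rod leaves its +x end on the axis, runs to x = +110 and there bends straight down: the vertical tip ends at z = -60. Mass centre 20 mm ahead of the origin. A straight scriber with the same handle lies 110 mm beside it.
- key: Plain steel key, square-ended bar 50 mm long (own x), 16 wide (y), 14 high (z); origin at its centre; 60 to 120 g. Lies loose on the table at the bottom of the fixture's slot, its length along the slot, with at least 30 mm of free slot behind it (closed side).
- fixture: Fixed steel block 170 mm long (own x), 110 wide (y), 28 high (z up); origin at the centre of its underside, on the table. A slot 20 mm wide, open above, runs along x on its centre line (y = 0), with the table as its floor. Open at the -x end (mouth at x = -85), closed at the +x end (from x = +70).
- rest: Fixed tool rest: base plate 110 mm (own x) by 190 (y), 8 thick, with two upright flat bars 8 thick and 190 long, along y at x = -42 and +42, tops 70 mm above the table; origin at the centre of the underside. Both tools lie across the bars, handle centres about midway between them, tips to +x; the fingers have room between the bars.
Not all that is in view belongs to the job. Leave any orange or pink look-alike of the rest alone.

How it is judged:
By the outcome, as a careful person would: the job done as asked, in the order asked, and still so for the second after the job is handed in, with the robot touching nothing.
It also fails if it takes over 51 s, if anything falls off the work surface, if the arm or the gripper's body presses on something with over 40 N, if the wrist force passes 120 N, or if a joint passes its speed limit or range.

## Working session

There is one attempt and no reset: what is moved stays moved. The work goes in short steps, Python scripts to look and compute and a tool call to move; the robot and the scene stay as the last step left them, time stands still between calls to the robot, and variables do not carry over. Pictures are saved under pics/ and viewed, about 8 in all and at most 12, crops included, and the job is handed in when it is done.

Besides the shell and the picture viewer there is one more tool, called after ">>>" as name(argument=value, ...) on one line, values as JSON. apply_moves: Moves the arm, as the interface text tells. Its arguments: {"type":"object","properties":{"increments":{"type":"array"},"hand":{"type":"number"},"force":{"type":"number"}},"required":["increments"]}

```bash
mkdir -p pics
cat > h.py <<'E'
import numpy as np, cv2
from station import arm, optics, finder
from scipy.spatial.transform import Rotation as R
def snap(n,f):
    im=optics.grab_frame(n); cv2.imwrite('pics/'+f,im[:,:,::-1]); return im
def ray(cam,px,st=None):
    m=optics.camera_model(cam)
    d=np.array([(px[0]-m['cx'])/m['fx'],-(px[1]-m['cy'])/m['fy'],-1.])
    if cam=='wrist':
        T=np.eye(4);T[:3,:3]=R.from_euler('xyz',st['ee_rot']).as_matrix();T[:3,3]=st['eef_pos'];T=T@m['T_tool_cam']
    else: T=np.linalg.inv(m['world_to_cam'])
    return T[:3,3],T[:3,:3]@d
def atz(cam,px,z,st=None):
    o,d=ray(cam,px,st); return o+d*(z-o[2])/d[2]
def proj(cam,P,st=None):
    m=optics.camera_model(cam)
    if cam=='wrist':
        T=np.eye(4);T[:3,:3]=R.from_euler('xyz',st['ee_rot']).as_matrix();T[:3,3]=st['eef_pos'];W=np.linalg.inv(T@m['T_tool_cam'])
    else: W=m['world_to_cam']
    p=W[:3,:3]@np.array(P)+W[:3,3]
    return np.array([m['cx']+m['fx']*p[0]/-p[2], m['cy']+m['fy']*p[1]/p[2]])
def tri(rs):
    A=np.zeros((3,3));b=np.zeros(3)
    for o,d in rs:
        d=d/np.linalg.norm(d);M=np.eye(3)-np.outer(d,d);A+=M;b+=M@o
    return np.linalg.solve(A,b)
E
python3 - <<'E'
from h import *
print(arm.get_state()); print(optics.camera_model('scene'))
print(optics.camera_model('wrist'))
ims=[]
for c in('scene','side','wrist'):
    snap(c,c+'0.png')
    for n in('pick','key','fixture','rest'):
        print(c,n,[(np.round(r['point']).tolist(),round(r['conf'],2)) for r in finder.landmark_of(c,n)][:4])
E
```

```text
{'t': 0.0, 'q': array([ 2.88074752e-01,  3.59373075e-01,  1.10482902e-02, -3.61822155e-04,
       -1.22407512e+00, -2.88100286e-01]), 'qd': array([-0.00179432, -0.00047702, -0.0001126 , -0.00018579,  0.00036391,
        0.00125702]), 'joint_efforts': array([-8.00930356e-04, -5.82726967e+01,  2.93058443e+01,  6.99745238e+00,
        6.93249181e-03, -2.06530804e-04]), 'eef_pos': array([ 6.74528280e-01, -3.85788297e-05,  2.36624889e-01]), 'ee_rot': array([-3.14146310e+00, -1.63413707e-03,  3.14144379e+00]), 'force': array([ 0.76604117, -0.31170588,  0.14153865]), 'moment': array([-0.02988045,  0.03512527, -0.00125009]), 'width': 0.08756326950788491}
{'fx': 426.7613353735045, 'fy': 426.7613353735045, 'cx': 273.66427129019615, 'cy': 199.71950416794317, 'world_to_cam': array([[ 0.65272452,  0.75745588,  0.01453599, -0.30734073],
       [-0.66718513,  0.56563383,  0.48468791,  0.37579259],
       [ 0.35890766, -0.32606588,  0.87456637, -1.13020276],
       [ 0.        ,  0.        ,  0.        ,  1.        ]])}
{'fx': 308.7024694844403, 'fy': 308.7024694844403, 'cx': 281.7848488910531, 'cy'
[... 207 characters left out ...]
     [-3.33907610e-04,  2.83419361e-01, -9.58996014e-01,
        -1.47035016e-01],
       [ 0.00000000e+00,  0.00000000e+00,  0.00000000e+00,
         1.00000000e+00]])}
scene pick [([144.0, 253.0], 0.92)]
scene key [([350.0, 150.0], 0.58)]
scene fixture [([347.0, 158.0], 0.58)]
scene rest [([104.0, 197.0], 0.89), ([294.0, 93.0], 0.79), ([290.0, 355.0], 0.77), ([220.0, 154.0], 0.61)]
side pick [([336.0, 148.0], 0.9)]
side key [([235.0, 326.0], 0.43)]
side fixture [([238.0, 329.0], 0.76)]
side rest [([411.0, 195.0], 0.94), ([210.0, 170.0], 0.94), ([362.0, 270.0], 0.65), ([324.0, 187.0], 0.6)]
wrist pick []
wrist key [([370.0, 299.0], 0.63)]
wrist fixture []
wrist rest [([548.0, 139.0], 0.94)]
```

View pics/scene0.png

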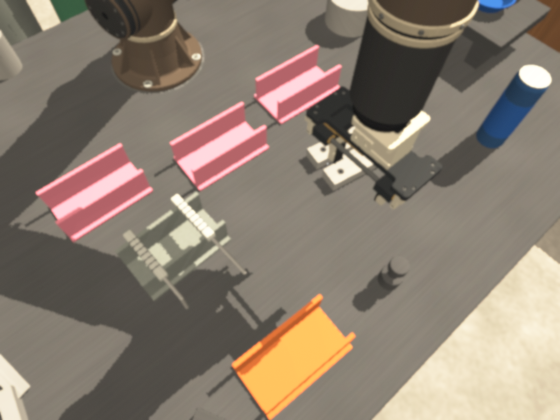

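View pics/side0.png

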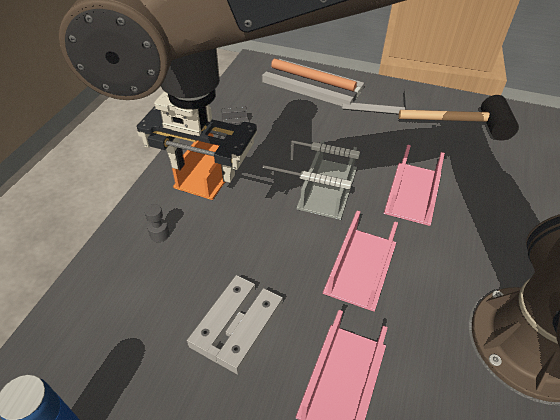

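Scene view: our grey rest is at about (175,245), the bent pick at (144,253) and the scriber at (195,220). The side view shows the pick's hook at (292,150), the scriber at (327,178), the fixture at (238,325) and the key in its slot near (237,325). The pink and orange rests are decoys.

Run:
```python
from h import *
st=arm.get_state()
print('pick tri',tri([ray('scene',(144,253)),ray('side',(336,148))]).round(4))
S=lambda p,z:print(p,z,atz('side',p,z).round(4))
print('fixture corners top')
for p in[(238,276),(284,295),(188,344),(240,371),(235,326)]:S(p,.028)
S((235,326),.014)
print('rest');S((327,195),.008);print(atz('scene',(175,250),.008).round(3))
print('pick tip bend');S((292,143),.075);S((292,158),.017)
print('handles');[S(p,.077) for p in((313,149),(358,154),(303,176),(352,185))]
print('key wrist',atz('wrist',(370,299),.014,st).round(4), 'fix scene',atz('scene',(347,158),0).round(3))
```

```text
pick tri [ 0.4887 -0.329   0.0821]
fixture corners top
(238, 276) 0.028 [0.5849 0.0717 0.028 ]
(284, 295) 0.028 [0.4811 0.0829 0.028 ]
(188, 344) 0.028 [0.6129 0.243  0.028 ]
(240, 371) 0.028 [0.5031 0.2585 0.028 ]
(235, 326) 0.028 [0.546  0.1796 0.028 ]
(235, 326) 0.014 [0.5498 0.1727 0.014 ]
rest
(327, 195) 0.008 [ 0.4789 -0.2378  0.008 ]
[ 0.487 -0.276  0.008]
pick tip bend
(292, 143) 0.075 [ 0.5986 -0.3192  0.075 ]
(292, 158) 0.017 [ 0.6    -0.3295  0.017 ]
handles
(313, 149) 0.077 [ 0.5418 -0.3125  0.077 ]
(358, 154) 0.077 [ 0.4327 -0.3322  0.077 ]
(303, 176) 0.077 [ 0.5358 -0.2105  0.077 ]
(352, 185) 0.077 [ 0.4211 -0.2202  0.077 ]
key wrist [0.5534 0.1596 0.014 ] fix scene [ 0.55   0.155 -0.   ]
```

View pics/wrist0.png

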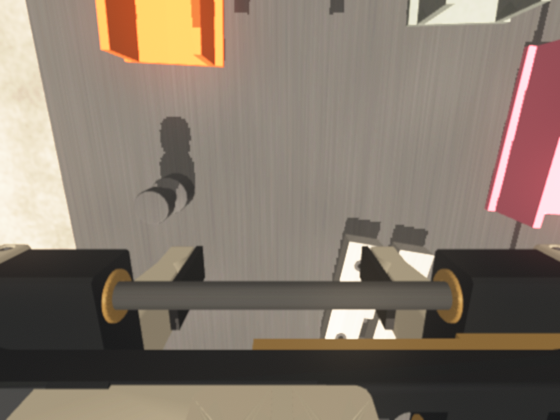

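Wrist view: the fixture is at the lower right with its slot's open end at about (385,240), so the mouth is towards -y; the orange decoy is at the top. I'm moving over the pick, turned so that the wrist camera sits on its tip side.

>>> apply_moves(increments=[-0.0147,-0.02,0,0,0,0.106,-0.0147,-0.02,0,0,0,0.106,-0.0147,-0.02,0,0,0,0.106,-0.0147,-0.02,0,0,0,0.106,-0.0147,-0.02,0,0,0,0.106,-0.0147,-0.02,0,0,0,0.106,-0.0147,-0.02,0,0,0,0.106,-0.0147,-0.02,0,0,0,0.106,-0.0147,-0.02,0,0,0,0.106,-0.0147,-0.02,0,0,0,0.106,-0.0147,-0.02,0,0,0,0.106,-0.0147,-0.02,0,0,0,0.106,-0.0147,-0.02,0,0,0,0.106,-0.0147,-0.02,0,0,0,0.106,-0.0147,-0.02,0,0,0,0.106,-0.0147,-0.02,0,0,0,0.106,0,0,0,0,0,0], hand=0)

```text
t: 2.17
eef_pos: [0.4278, -0.3311, 0.2386]
ee_rot: [-3.137, -0.001, -1.353]
force: [1.0, -0.1, -0.1]
width: 0.0874
```

Run:
```python
from h import *
st=arm.get_state(); print(st['t'],st['eef_pos'],st['ee_rot'],st['q'])
im=snap('wrist','w1.png')
for n in('pick','rest'): print(n,[(np.round(r['point'],1).tolist(),round(r['conf'],2)) for r in finder.landmark_of('wrist',n)][:4])
snap('side','s1.png'); snap('scene','c1.png')
for c in('scene','side'):
  for n in('pick','key','fixture'): print(c,n,[(np.round(r['point'],1).tolist(),round(r['conf'],2)) for r in finder.landmark_of(c,n)][:3])
```

```text
2.1667 [ 0.4278432  -0.33109607  0.23860719] [-3.13729112e+00 -6.98708299e-04 -1.35279459e+00] [-2.97288259e-01  1.35623236e-01 -2.84146971e-01 -1.65852111e-03
 -1.14693934e+00  2.08676685e+00]
pick [([290.1, 133.7], 0.64), ([245.4, 122.1], 0.63)]
rest [([59.6, 196.3], 0.93), ([253.6, 281.5], 0.7), ([244.2, 125.9], 0.62)]
scene pick []
scene key [([349.9, 154.1], 0.65)]
scene fixture [([348.3, 157.2], 0.88)]
side pick [([332.7, 151.7], 0.59)]
side key [([234.1, 324.7], 0.55)]
side fixture [([238.9, 326.3], 0.94), ([337.5, 150.3], 0.56)]
```

View pics/w1.png

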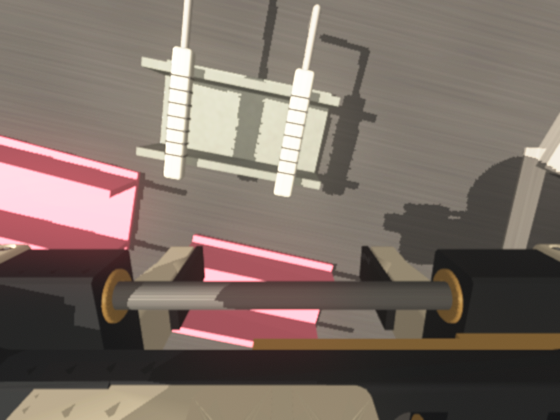

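Wrist view: the pick is the right-hand tool, its handle running from (284,192) to (304,72) with the rod's bend at (316,8). The scriber is on the left, from (174,177) to (181,50). Neighbouring pink decoy is at (260,290).

Run:
```python
from h import *
st=arm.get_state()
im=cv2.imread('pics/w1.png'); g=cv2.cvtColor(im,cv2.COLOR_BGR2GRAY)
# bright handle mask within box
m=np.zeros_like(g); m[60:205,262:325]=1
hsv=cv2.cvtColor(im,cv2.COLOR_BGR2HSV)
for t in(190,205,220):
    b=((g>t)&(m>0)).astype(np.uint8); n,l,s,c=cv2.connectedComponentsWithStats(cv2.morphologyEx(b,cv2.MORPH_CLOSE,np.ones((7,7))))
    i=1+np.argmax(s[1:,4]); pts=np.argwhere(l==i)[:,::-1].astype(np.float32)
    r=cv2.minAreaRect(pts); print(t,r)
    bx=cv2.boxPoints(r); W=np.array([atz('wrist',p,.08,st)[:2] for p in bx]); print(W.round(4).tolist(),W.mean(0).round(4))
o=ray('wrist',(0,0),st)[0]
for p in((284,193),(304,72),(316,8)): print(p,atz('wrist',p,.08,st).round(4))
a=ray('wrist',(293.5,133),st)
print('tri',tri([a,ray('side',(336,150))]).round(4),tri([a,ray('scene',(144,253))]).round(4))
print('bend tri',tri([ray('wrist',(316,8),st),ray('side',(292,143))]).round(4))
print('pink near fixture',[atz('side',p,.07).round(3).tolist() for p in((358,212),(397,227),(325,293),(381,308))])
```

```text
190 ((293.0, 128.0), (136.0, 62.0), 90.0)
[[0.5514, -0.284], [0.5632, -0.3387], [0.4408, -0.3701], [0.4275, -0.3084]] [ 0.4957 -0.3253]
205 ((293.0, 128.0), (136.0, 62.0), 90.0)
[[0.5514, -0.284], [0.5632, -0.3387], [0.4408, -0.3701], [0.4275, -0.3084]] [ 0.4957 -0.3253]
220 ((293.0, 128.0), (136.0, 62.0), 90.0)
[[0.5514, -0.284], [0.5632, -0.3387], [0.4408, -0.3701], [0.4275, -0.3084]] [ 0.4957 -0.3253]
(284, 193) [ 0.4353 -0.3297  0.08  ]
(304, 72) [ 0.5497 -0.3234  0.08  ]
(316, 8) [ 0.6016 -0.3218  0.08  ]
tri [ 0.491  -0.3269  0.0774] [ 0.4951 -0.3272  0.0928]
bend tri [ 0.6015 -0.322   0.0732]
pink near fixture [[0.39, -0.149, 0.07], [0.302, -0.134, 0.07], [0.401, 0.078, 0.07], [0.295, 0.074, 0.07]]
```

>>> apply_moves(increments=[0.012,0.0007,-0.02,0,0,-0.028,0.012,0.0007,-0.02,0,0,-0.028,0.012,0.0007,-0.02,0,0,-0.028,0.012,0.0007,-0.02,0,0,-0.028,0.012,0.0007,-0.02,0,0,-0.028,0.012,0.0007,-0.02,0,0,-0.028,0,0,0,0,0,0])

```text
t: 3.3
eef_pos: [0.5075, -0.3232, 0.1162]
ee_rot: [-3.131, -0.005, -1.533]
force: [-0.3, 0.5, -0.6]
width: 0.0878
```

Run:
```python
from h import *
st=arm.get_state(); print(st['t'],st['eef_pos'],st['ee_rot'])
snap('wrist','w2.png')
print([proj('wrist',p,st).round() for p in((.492,-.327,.08),(.55,-.3234,.08),(.6016,-.322,.077))])
```

```text
3.3 [ 0.50753879 -0.32322982  0.11621121] [-3.13082109 -0.00498917 -1.53332221]
[array([286., 266.]), array([284., 178.]), array([286.,  86.])]
```

View pics/w2.png

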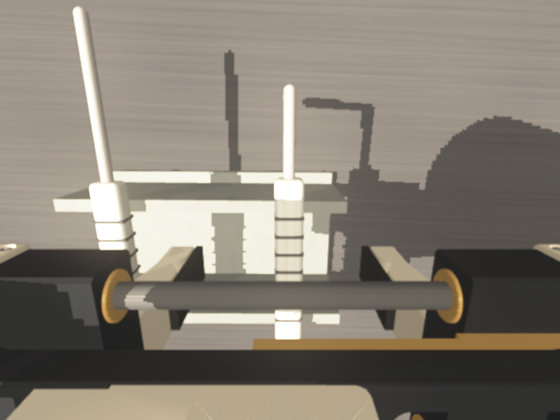

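The handle is now upright in the image at column 289, centred between the fingers, with its front end at row 180 and the bend at (290,88). I'm descending onto it.

>>> apply_moves(increments=[-0.0028,-0.0025,-0.006,0.0025,0.005,0,-0.0027,-0.0022,-0.01,0.0025,0.005,0,0,0,-0.01,0,0,0,0,0,-0.01,0,0,0,0,0,-0.007,0,0,0,0,0,0,0,0,0])

```text
t: 3.85
eef_pos: [0.5012, -0.3294, 0.0747]
ee_rot: [-3.136, -0.001, -1.529]
force: [0.4, 0.1, -0.0]
width: 0.0876
```

>>> apply_moves(increments=[0,0,-0.006,0,0.005,0,0,0,0,0,0,0])

```text
t: 4.02
eef_pos: [0.5007, -0.3296, 0.0681]
ee_rot: [3.141, -0.001, -1.53]
force: [-0.9, 0.6, -0.8]
width: 0.0878
```

>>> apply_moves(increments=[0,0,0,0,0,0,0,0,0,0,0,0,0,0,0,0,0,0,0,0,0,0,0,0,0,0,0,0,0,0,0,0,0,0,0,0,0,0,0,0,0,0], hand=1, force=45)

```text
t: 4.6
eef_pos: [0.502, -0.3299, 0.0696]
ee_rot: [-3.14, -0.002, -1.529]
force: [-0.4, 0.4, -0.1]
width: 0.0465
```

>>> apply_moves(increments=[0,0,0,0,0,0,0,0,0,0,0,0,0,0,0,0,0,0,0,0,0,0,0,0,0,0,0,0,0,0,0,0,0,0,0,0,0,0,0,0,0,0])

```text
t: 5.18
eef_pos: [0.5021, -0.3298, 0.0699]
ee_rot: [-3.139, -0.003, -1.529]
force: [-0.4, 0.4, 1.1]
width: 0.0174
```

>>> apply_moves(increments=[0,0,0.01,0,0,0,0,0,0.02,0,0,0,0,0,0.03,0,0,0,0,0,0.03,0,0,0,0,0,0.02,0,0,0,0,0,0,0,0,0])

```text
t: 5.68
eef_pos: [0.4987, -0.3289, 0.1846]
ee_rot: [3.137, -0.0, -1.529]
force: [0.6, -0.7, -1.3]
width: 0.0177
```

Run:
```python
from h import *
st=arm.get_state(); print(st['t'],st['eef_pos'],st['ee_rot'],st['force'],st['width'])
a=snap('wrist','w3.png'); b=snap('side','s3.png')
cv2.imwrite('pics/v3.png',np.vstack([a[:300],b[60:300]])[:,:,::-1])
```

```text
5.6833 [ 0.49865221 -0.3289214   0.18459427] [ 3.13682660e+00 -2.18072844e-04 -1.52938166e+00] [ 0.59327885 -0.7438981  -1.33488834] 0.01767723172362133
```

View pics/v3.png

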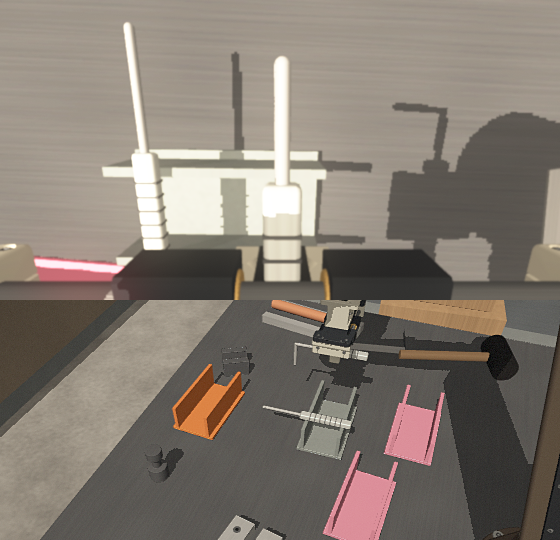

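The pick is held. Wrist: handle at column 282, rod bend at (282,58). Side: hook visible at about (296,350) in the stacked picture, and the scriber is undisturbed. Next I carry it over the fixture, turning about 80°.

>>> apply_moves(increments=[0.0027,0.0305,0,0,0,0.097,0.0027,0.0305,0,0,0,0.097,0.0027,0.0305,0,0,0,0.097,0.0027,0.0305,0,0,0,0.097,0.0027,0.0305,0,0,0,0.097,0.0027,0.0305,0,0,0,0.097,0.0027,0.0305,0,0,0,0.097,0.0027,0.0305,0,0,0,0.097,0.0027,0.0305,0,0,0,0.097,0.0027,0.0305,0,0,0,0.097,0.0027,0.0305,0,0,0,0.097,0.0027,0.0305,0,0,0,0.097,0.0027,0.0305,0,0,0,0.097,0.0027,0.0305,0,0,0,0.097,0,0,0,0,0,0,0,0,0,0,0,0])

```text
t: 7.12
eef_pos: [0.5183, 0.1168, 0.1588]
ee_rot: [3.108, 0.029, -0.111]
force: [0.0, 0.0, -1.6]
width: 0.0174
```

Run:
```python
from h import *
st=arm.get_state(); print(st['t'],st['eef_pos'],st['ee_rot'],st['force'],st['width'])
snap('wrist','w4.png'); snap('side','s4.png')
for n in('key','fixture'): print(n,[(np.round(r['point'],1).tolist(),round(r['conf'],2)) for r in finder.landmark_of('wrist',n)][:4])
T=np.eye(4);T[:3,:3]=R.from_euler('xyz',st['ee_rot']).as_matrix();T[:3,3]=st['eef_pos']
print('tip',(T@[0,-.0965,.053,1])[:3].round(4))
```

```text
7.1167 [0.51826273 0.11684111 0.15880212] [ 3.10761035  0.02875579 -0.11144168] [ 0.02801884  0.0085802  -1.56112172] 0.017375184340477263
key [([319.5, 137.9], 0.57)]
fixture [([314.6, 147.0], 0.71)]
tip [0.5272 0.2111 0.1026]
```

View pics/w4.png

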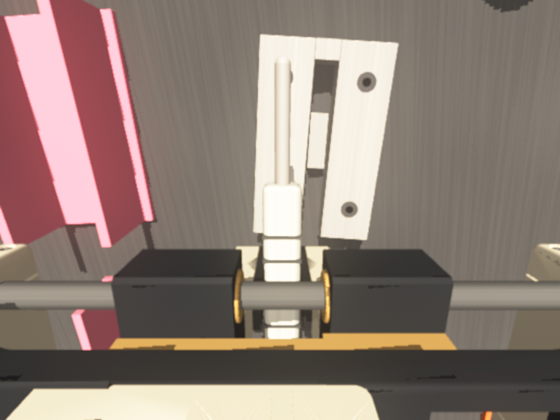

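Wrist view: the block spans (260,37) to (360,240), with the slot's closed end at about (327,61) and its mouth at about (313,237). The key lies from (319,112) to (316,168), and the pick's bend is at (283,62).

Run:
```python
from h import *
st=arm.get_state()
A=lambda s,p,z:print(s,p,atz('wrist',p,z,st).round(4))
for p in((262,37),(396,44),(254,233),(366,240),(315,61),(340,61),(303,235),(322,237)):A('top',p,.028)
for p in((312,112),(329,113),(307,167),(324,168)):A('key',p,.014)
im=cv2.imread('pics/w4.png')[20:250,230:410]
cv2.imwrite('pics/w4c.png',cv2.resize(im,None,fx=2.6,fy=2.6,interpolation=cv2.INTER_CUBIC))
```

```text
top (262, 37) [0.5144 0.2512 0.028 ]
top (396, 44) [0.6194 0.2335 0.028 ]
top (254, 233) [0.4839 0.0848 0.028 ]
top (366, 240) [0.5909 0.0664 0.028 ]
top (315, 61) [0.5548 0.2289 0.028 ]
top (340, 61) [0.5748 0.2265 0.028 ]
top (303, 235) [0.5309 0.0779 0.028 ]
top (322, 237) [0.549  0.0739 0.028 ]
key (312, 112) [0.55   0.1896 0.014 ]
key (329, 113) [0.565 0.187 0.014]
key (307, 167) [0.5411 0.1408 0.014 ]
key (324, 168) [0.557  0.1381 0.014 ]
```

View pics/w4c.png

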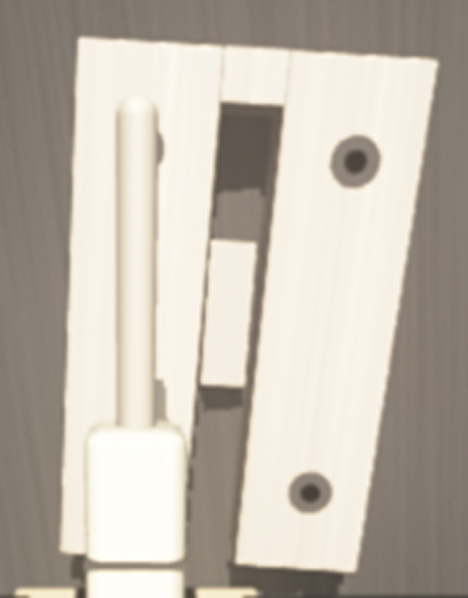

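>>> apply_moves(increments=[0.0065,-0.0009,-0.01,0.0077,-0.0081,-0.016,0.0065,-0.0009,-0.01,0.0077,-0.0081,-0.016,0.0065,-0.0009,-0.01,0.0077,-0.0081,-0.016,0.0063,-0.0009,-0.01,0.0077,-0.0081,-0.015,0,0,0,0,0,0,0,0,0,0,0,0])

```text
t: 7.82
eef_pos: [0.5456, 0.1049, 0.1192]
ee_rot: [-3.138, -0.002, -0.192]
force: [0.2, -0.2, -0.9]
width: 0.0176
```

```bash
cat > tip.py <<'E'
from h import *
def tip(st):
    T=np.eye(4);T[:3,:3]=R.from_euler('xyz',st['ee_rot']).as_matrix();T[:3,3]=st['eef_pos']
    t=(T@[0,-.0965,.053,1])[:3]; v=t[:2]-[.5522,.159]; u=np.array([.174,.985])
    print(st['t'],st['eef_pos'].round(4),st['ee_rot'].round(4),'F',st['force'].round(1),'w',st['width'].round(4))
    print('tip',t.round(4),'along',(v@u).round(4),'lateral(right +)',(v@[.985,-.174]).round(4))
E
python3 - <<'E'
from tip import *
st=arm.get_state(); tip(st)
a=snap('wrist','w5.png'); b=snap('side','s5.png')
cv2.imwrite('pics/v5.png',np.vstack([cv2.resize(a[:260,140:420],None,fx=1.25,fy=1.25),cv2.resize(b[200:400,140:340],(350,275))])[:,:,::-1])
E
```

```text
Traceback (most recent call last):
  File "tip.py", line 5, in tip
    print(st['t'],st['eef_pos'].round(4),st['ee_rot'].round(4),'F',st['force'].round(1),'w',st['width'].round(4))
                                                                                            ^^^^^^^^^^^^^^^^^
AttributeError: 'float' object has no attribute 'round'
```

```bash
sed -i "s/st\['width'\].round(4)/round(st['width'],4)/" tip.py
python3 - <<'E'
from tip import *
st=arm.get_state(); tip(st)
a=snap('wrist','w5.png'); b=snap('side','s5.png')
cv2.imwrite('pics/v5.png',np.vstack([cv2.resize(a[:260,140:420],None,fx=1.25,fy=1.25),cv2.resize(b[200:400,140:340],(350,275))])[:,:,::-1])
E
```

```text
7.8167 [0.5456 0.1049 0.1192] [-3.1376e+00 -2.1000e-03 -1.9190e-01] F [ 0.2 -0.2 -0.9] w 0.0176
tip [0.5641 0.1998 0.0666] along 0.0423 lateral(right +) 0.0046
```

View pics/v5.png

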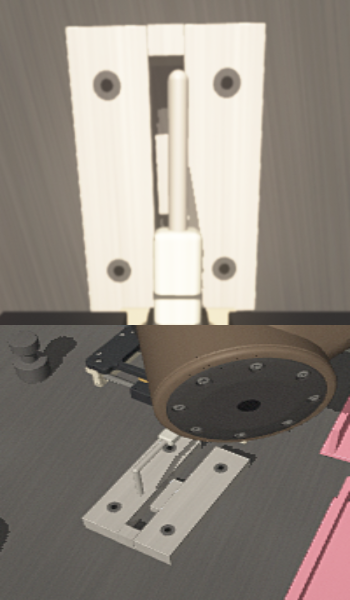

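>>> apply_moves(increments=[-0.0016,0.0044,-0.006,0,0,0,-0.0015,0.0043,-0.006,0,0,0,0,0,-0.006,0,0,0,0,0,0,0,0,0,0,0,0,0,0,0])

```text
t: 8.33
eef_pos: [0.5421, 0.1156, 0.1017]
ee_rot: [-3.136, -0.004, -0.19]
force: [-0.7, -0.1, -0.9]
width: 0.0177
```

Run:
```python
from tip import *
st=arm.get_state(); tip(st)
snap('wrist','w6.png'); snap('side','s6.png')
# pixel predictions of slot edges at top & bend
```

```text
8.3333 [0.5421 0.1156 0.1017] [-3.1356 -0.0044 -0.19  ] F [-0.7 -0.1 -0.9] w 0.0177
tip [0.5606 0.2106 0.0492] along 0.0523 lateral(right +) -0.0007
```

>>> apply_moves(increments=[0,0,-0.008,0,0,0,0,0,-0.008,0,0,0,0,0,-0.006,0,0,0,0,0,-0.004,0,0,0,0,0,0,0,0,0])

```text
t: 8.85
eef_pos: [0.5423, 0.1155, 0.0733]
ee_rot: [-3.135, -0.005, -0.19]
force: [-0.1, 0.3, -1.1]
width: 0.0176
```

>>> apply_moves(increments=[0,0,-0.005,0,0,0,0,0,-0.005,0,0,0,0,0,0,0,0,0])

```text
t: 9.1
eef_pos: [0.5423, 0.1153, 0.0619]
ee_rot: [-3.136, -0.004, -0.19]
force: [-0.1, 0.0, -1.0]
width: 0.0175
```

Run:
```python
from tip import *
st=arm.get_state(); tip(st)
a=snap('wrist','w7.png'); b=snap('side','s7.png')
cv2.imwrite('pics/v7.png',np.vstack([cv2.resize(a[:260,140:420],None,fx=1.25,fy=1.25),cv2.resize(b[250:390,160:300],(350,350),interpolation=cv2.INTER_CUBIC)])[:,:,::-1])
```

```text
9.1 [0.5423 0.1153 0.0619] [-3.1357 -0.0045 -0.1904] F [-0.1  0.  -1. ] w 0.0175
tip [0.5608 0.2103 0.0095] along 0.052 lateral(right +) -0.0004
```

View pics/v7.png

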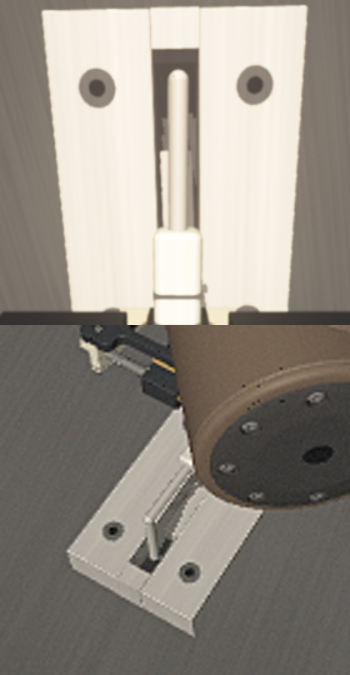

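The tip is in the slot behind the key: in the stacked picture the wrist part shows the bend at (178,75) inside the slot, and the side part shows the vertical tip going into the dark gap at (155,550). Going 5 mm lower, then dragging.

>>> apply_moves(increments=[0,0,-0.005,0,0,0,0,0,0,0,0,0,-0.0014,-0.0079,0,0,0,0,-0.0014,-0.0079,0,0,0,0,-0.0014,-0.0079,0,0,0,0,-0.0014,-0.0079,0,0,0,0,-0.0014,-0.0079,0,0,0,0,-0.0014,-0.0079,0,0,0,0,0,0,0,0,0,0])

```text
t: 9.95
eef_pos: [0.5336, 0.0631, 0.0584]
ee_rot: [-3.134, -0.007, -0.19]
force: [0.5, 0.2, -1.7]
width: 0.0174
```

Run:
```python
from tip import *
st=arm.get_state(); tip(st)
```

```text
9.95 [0.5336 0.0631 0.0584] [-3.1338 -0.0069 -0.19  ] F [ 0.5  0.2 -1.7] w 0.0174
tip [0.5523 0.1582 0.0061] along -0.0008 lateral(right +) 0.0002
```

>>> apply_moves(increments=[-0.0014,-0.0079,0,0,0,0,-0.0014,-0.0079,0,0,0,0,-0.0014,-0.0079,0,0,0,0,-0.0014,-0.0079,0,0,0,0,-0.0014,-0.0079,0,0,0,0,-0.0014,-0.0079,0,0,0,0,0,0,0,0,0,0])

```text
t: 10.53
eef_pos: [0.5244, 0.0103, 0.0587]
ee_rot: [-3.133, -0.007, -0.191]
force: [-0.5, -0.5, -1.5]
width: 0.0176
```

Run:
```python
from tip import *
st=arm.get_state(); tip(st)
for c in('wrist','side','scene'):
    snap(c,c[0]+'8.png'); print(c,[(np.round(r['point'],1).tolist(),round(r['conf'],2)) for r in finder.landmark_of(c,'key')][:3])
print('side pred key at', proj('side',(.5522-.174*.085,.159-.985*.085,.007)))
```

```text
10.5333 [0.5244 0.0103 0.0587] [-3.1334 -0.0074 -0.1907] F [-0.5 -0.5 -1.5] w 0.0176
tip [0.5431 0.1054 0.0065] along -0.0544 lateral(right +) 0.0004
wrist [([277.1, 130.7], 0.64)]
side [([257.7, 295.1], 0.69)]
scene []
side pred key at [259.15129251 289.68623835]
```

>>> apply_moves(increments=[-0.0014,-0.0079,0,0,0,0,-0.0014,-0.0079,0,0,0,0,-0.0014,-0.0079,0,0,0,0,-0.0014,-0.0079,0,0,0,0,-0.0014,-0.0079,0,0,0,0,-0.0014,-0.0079,0,0,0,0,-0.0014,-0.0079,0,0,0,0,0,0,0,0,0,0])

```text
t: 11.5
eef_pos: [0.5143, -0.0482, 0.0588]
ee_rot: [-3.133, -0.008, -0.187]
force: [-0.4, -0.1, -1.7]
width: 0.0177
```

Run:
```python
from tip import *
st=arm.get_state(); tip(st)
for c in('wrist','side'):
    snap(c,c[0]+'9.png'); r=[(np.round(r['point'],1).tolist(),round(r['conf'],2)) for r in finder.landmark_of(c,'key')][:3];print(c,r)
    for p,_ in r: print(atz(c,p,.007,st).round(4))
b=cv2.imread('pics/s9.png');a=cv2.imread('pics/w9.png')
cv2.imwrite('pics/v9.png',np.vstack([cv2.resize(a[:260,140:420],None,fx=1.25,fy=1.25),cv2.resize(b[190:390,170:370],(350,350),interpolation=cv2.INTER_CUBIC)]))
```

```text
11.5 [ 0.5143 -0.0482  0.0588] [-3.1327 -0.0083 -0.1875] F [-0.4 -0.1 -1.7] w 0.0177
tip [0.5328 0.047  0.0066] along -0.1137 lateral(right +) 0.0004
wrist []
side [([276.7, 276.2], 0.79)]
[0.5146 0.0312 0.007 ]
```

View pics/v9.png

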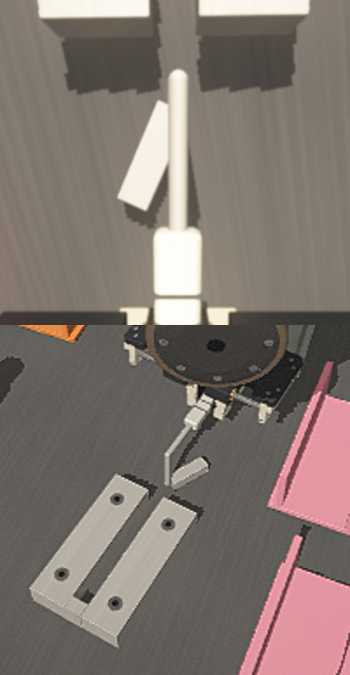

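Outside the slot, the key has turned off the tip. Wrist part: it lies from (165,102) to (130,208), with clear table between it and the block's front edge at row 30. Checking its margins numerically.

Run:
```python
from tip import *
st=arm.get_state()
for p in((158,101),(170,106),(118,199),(143,211),(40,17),(150,17)):
    w=atz('wrist',(140+p[0]/1.25,p[1]/1.25),.014 if p[1]>50 else .028,st); v=w[:2]-[.5522,.159]
    print(p,w.round(4),'along',(v@[.174,.985]).round(4),'lat',(v@[.985,-.174]).round(4))
```

```text
(158, 101) [0.5242 0.0515 0.014 ] along -0.1108 lat -0.0089
(170, 106) [0.5292 0.0484 0.014 ] along -0.113 lat -0.0034
(118, 199) [0.4957 0.011  0.014 ] along -0.1556 lat -0.0298
(143, 211) [0.5067 0.0028 0.014 ] along -0.1617 lat -0.0177
(40, 17) [0.4836 0.0896 0.028 ] along -0.0803 lat -0.0555
(150, 17) [0.5275 0.0815 0.028 ] along -0.0807 lat -0.0109
```

The key is at least 26 mm clear of the block and about 15 mm off the slot's line. I back the tip away from it, lift, and return to the rest.

>>> apply_moves(increments=[0.004,0.001,0.002,0,0,0,0,0,0.02,0,0,0,0,0,0.03,0,0,0,0,0,0.035,0,0,0,0,0,0.035,0,0,0,0,0,0.015,0,0,0,0,0,0,0,0,0])

```text
t: 12.28
eef_pos: [0.5186, -0.0436, 0.2012]
ee_rot: [-3.136, -0.004, -0.183]
force: [0.5, -0.8, -2.1]
width: 0.0176
```

>>> apply_moves(increments=[0,-0.0194,0,0,0,-0.0925,0,-0.0194,0,0,0,-0.0925,0,-0.0194,0,0,0,-0.0925,0,-0.0194,0,0,0,-0.0925,0,-0.0194,0,0,0,-0.0925,0,-0.0194,0,0,0,-0.0925,0,-0.0194,0,0,0,-0.0925,0,-0.0194,0,0,0,-0.0925,0,-0.0194,0,0,0,-0.0925,0,-0.0194,0,0,0,-0.0925,0,-0.0194,0,0,0,-0.0925,0,-0.0194,0,0,0,-0.0925,0,-0.0194,0,0,0,-0.0925,0,-0.0194,0,0,0,-0.0925,0,0,0,0,0,0,0,0,0,0,0,0])

```text
t: 13.62
eef_pos: [0.5192, -0.3204, 0.1897]
ee_rot: [3.139, 0.0, -1.532]
force: [-0.1, 0.3, -1.9]
width: 0.0175
```

>>> apply_moves(increments=[-0.0043,-0.0024,-0.018,0,0,0,-0.0043,-0.0024,-0.018,0,0,0,-0.0043,-0.0023,-0.018,0,0,0,-0.0042,-0.0023,-0.018,0,0,0,0,0,0,0,0,0,0,0,0,0,0,0])

```text
t: 14.12
eef_pos: [0.5023, -0.3263, 0.1129]
ee_rot: [3.138, 0.001, -1.521]
force: [0.1, -0.0, -0.7]
width: 0.0177
```

>>> apply_moves(increments=[0,-0.0018,-0.009,0,-0.003,-0.004,0,-0.0017,-0.009,0,-0.003,-0.004,0,0,-0.009,0,0,0,0,0,-0.006,0,0,0,0,0,0,0,0,0])

```text
t: 14.53
eef_pos: [0.5052, -0.3291, 0.0797]
ee_rot: [-3.135, -0.001, -1.526]
force: [-0.2, -1.0, -1.6]
width: 0.0175
```

Run:
```python
from h import *
st=arm.get_state(); print(st['eef_pos'],st['ee_rot'],st['force'])
```

```text
[ 0.5052369  -0.32911148  0.07969311] [-3.13456717e+00 -8.50955942e-04 -1.52625005e+00] [-0.19535846 -1.0090466  -1.64442666]
```

>>> apply_moves(increments=[-0.0015,-0.0003,-0.004,0,0.003,0,-0.001,0,-0.003,0,0.001,0,0,0,-0.0015,0,0,0,0,0,0,0,0,0])

```text
t: 14.87
eef_pos: [0.5029, -0.3296, 0.0706]
ee_rot: [-3.139, -0.001, -1.526]
force: [0.3, 0.9, -0.8]
width: 0.0175
```

>>> apply_moves(increments=[0,0,-0.0007,0,0,0,0,0,0,0,0,0])

```text
t: 15.03
eef_pos: [0.5031, -0.3298, 0.0702]
ee_rot: [-3.138, -0.001, -1.526]
force: [0.2, -0.3, -1.3]
width: 0.0178
```

>>> apply_moves(increments=[0,0,0,0,0,0,0,0,0,0,0,0,0,0,0,0,0,0,0,0,0,0,0,0,0,0,0,0,0,0,0,0,0,0,0,0,0,0,0,0,0,0,0,0,0,0,0,0,0,0,0,0,0,0,0,0,0,0,0,0,0,0,0,0,0,0], hand=0.0)

```text
t: 15.95
eef_pos: [0.5044, -0.3303, 0.072]
ee_rot: [-3.135, -0.003, -1.525]
force: [-0.1, -0.6, -0.8]
width: 0.0845
```

Now straight up, back a little, and look.

>>> apply_moves(increments=[0,0,0.008,0,0,0,0,0,0.02,0,0,0,0,0,0.03,0,0,0,-0.01,0,0.03,0,0,0,-0.01,0,0.03,0,0,0,-0.01,0,0.03,0,0,0,-0.01,0,0,0,0,0,0,0,0,0,0,0])

```text
t: 16.62
eef_pos: [0.4607, -0.3298, 0.2287]
ee_rot: [-3.138, -0.003, -1.525]
force: [-0.7, 0.5, -1.2]
width: 0.0879
```

Run:
```python
from h import *
st=arm.get_state(); print(st['t'],st['eef_pos'],st['ee_rot'])
a=snap('wrist','w10.png'); b=snap('side','s10.png')
print([(np.round(r['point'],1).tolist(),round(r['conf'],2)) for r in finder.landmark_of('side','key')][:2],[(np.round(r['point'],1).tolist(),round(r['conf'],2)) for r in finder.landmark_of('side','pick')][:2])
print([proj('wrist',p,st).round().tolist() for p in((.435,-.33,.08),(.55,-.326,.08),(.6016,-.3245,.077))])
cv2.imwrite('pics/v10.png',np.vstack([a[:270],b[100:390]])[:,:,::-1])
```

```text
16.6167 [ 0.46067411 -0.32981698  0.22870225] [-3.13839065e+00 -3.00524005e-03 -1.52465021e+00]
[([274.5, 273.4], 0.79)] [([334.7, 150.3], 0.88), ([274.9, 273.9], 0.62)]
[[280.0, 224.0], [282.0, 104.0], [283.0, 41.0]]
```

View pics/v10.png

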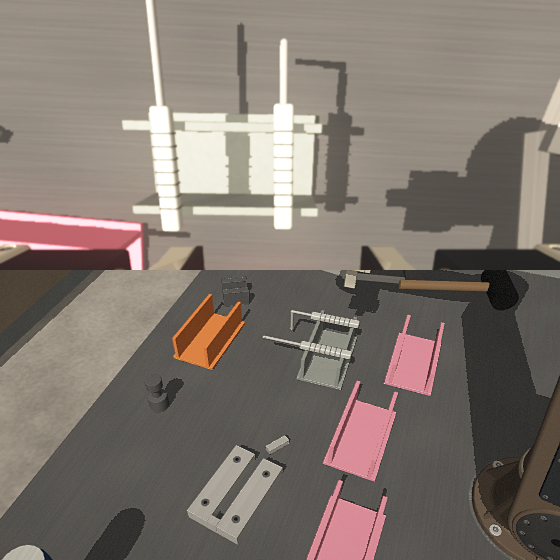

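```bash
python3 -c "
from station import arm
print(arm.job_done())"
```

```text
the job is handed in; nothing more can be done
None
```

The key is out of the slot and the pick is back on the rest; I handed the job in after about 17 s of the 51 s allowed. I took the bent pick, put its tip in the slot about 20 mm behind the key and dragged the key out through the mouth. I then laid the pick back where it had been.

**Last checks:**
- **Key:** it lies on the table about 26 mm or more clear of the block's front face. It turned on leaving the slot, so it lies at an angle and its centre is about 15 mm to the robot's side of the slot's line. I left it there because it was clear and still in front of the mouth. Neither the gripper nor the arm touched it.
- **Pick:** the last pictures show the handle square across both bars, within a few pixels of where it lay before. The scriber and the decoy rests are still in place.
- **Robot:** the gripper is open and well above everything. The forces I read stayed at about 2 N or less.

**Disagreements:**
- The wrist-and-scene measurement put the pick at 93 mm high. The wrist-and-side one gave 77 mm, which matches the stated sizes, so I used that.
- The finder missed the key in the last wrist picture before I lifted the pick away, so I read its position from that picture by eye and checked it against the side camera.

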